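Cull the short cap, then snap a good one onto the port stub and keep pressing

ROBOT

A 6-joint arm with a two-finger parallel gripper is mounted at the origin on a cart in front of the work surface, level with it; the furniture and walls round the work are solid. World frame = base frame: x ahead of the robot, y to its left, z up, the work surface at z = 0. Lengths are in m, angles in degrees, forces in N, time in s.
With the tool pointing down it reaches from about 0.35 to 0.925 m from the base axis. Payload 6.4 kg.
Tool frame: the origin (TCP) lies on the centre line of the jaws, within the pads' length; the fingertips stand 22 mm ahead of it and the grasp point (between the pads) lies 3 mm ahead of it; z points along the fingers, y is the direction in which the jaws open and shut (so a half turn about z gives the same grasp; the last joint's range is limited). The gripper opens to 85 mm and grips with 20 to 120 N. Pads are 22 mm wide; open, the fingers measure 114 mm over their backs; the gripper's body (76 mm by 85 mm) begins 54 mm behind the grasp point. The pads swing forward as they close: fully open they stand 13 mm farther back than shut.
Start: joints at [59.811, 14.043, 89.255, -0, 76.702, -9.975], TCP at [0.225, 0.61, 0.253] pointing down, gripper open.
Joint ranges: [-179.41, 179.41], [-58.25, 129.5], [7.25, 145.43], [-54.29, 234.29], [11.92, 165.04], [-157.13, 157.13]. Speed limits (degrees/s): [147.25, 147.25, 180, 180, 180, 180].

INTERFACE

Orientations are given as [roll, pitch, yaw] about the fixed x, y, z axes, in that order (R = Rz(yaw) Ry(pitch) Rx(roll)).
In Python, from station import arm, eyes gives the robot as it stands.
- The arm moves only by the tool apply_moves, never from a script. Its argument "motion" is a list of rows, each a list of 6 numbers: the shift along the tool's x, y, z in mm, then the turn, a rotation vector about the tool's x, y, z in rad. In form: [[dx, dy, dz, ax, ay, az], ...]. A call has 1 to 12 rows; each row shifts and turns the commanded pose from where the row before left it, along the tool's axes as they then stand; what a row does not reach is not made up. A row lasts 1/12 s, in which the tool goes at most 41.7 mm and 7.16 degrees, less where a joint would pass 70% of its speed; a pose out of reach is approached as far as the arm can. A call is refused whole if a number of a shift passes 41.7 or a number of a turn 0.125, either way. A call with a gripper value outside its range is refused whole. "fingers" is the opening, from -1 (shut) to 1 (fully open), set as the call begins (left out, the last holds). The fingers move at their own pace and stop on an object; "grip_force" is the grip in N (left out, the last holds). Time passes only in rows, so rows that do not move let the fingers close. It gives the time, the measured TCP pose, the force and the opening at its end, in the units of the state.
- arm.get_obs(): the state, without advancing time (a new reading comes with each control period).
- eyes.camera(name): name is "scene" or "top" or "wrist"; returns a dict with "image" (384x512x3 uint8, red, green, blue), "range_z" (384x512 float32, m along the optical axis (not along the pixel's ray), 0 where there is no reading), "K" (3x3 intrinsics, pixels), "R" (3x3) and "t" (3): a world point X has camera coordinates R X + t; the wrist camera has in their place "hand_eye" (4x4, takes a point from camera to tool coordinates, whose origin is the TCP and whose axes are the flange's). Camera axes: x right, y down, z forward; pixel columns grow to the right and rows downward; lengths in m; the calibration is good to about 2 mm. A picture is of the moment at which its call begins: read the wrist's pose just before it.
- arm.hand_in(): hands the job in, once; it reports no verdict.
The state is a dict: "clock": time; "joint_positions": joint angles; "joint_vel": joint speeds; "effort": joint torques, N m; "ee_pos": TCP position; "orientation": TCP orientation; "contact_force": force on the tool from outside, world axes, zero at the start; "wrist_torque": the same for the moment, N m; "finger_gap": opening from 0.0 (shut) to 1.0 (fully open).
Only numpy, scipy, OpenCV 4.12 (cv2) and the standard library are available. Lean on these libraries where they do the work, as an engineer would, in place of code of your own. Each camera call takes 0.05 s, during which the arm holds its last target.

TASK

Three white snap caps stand on the cabinet: two are alike and one is a reject, only about half as tall. Put the short reject in the grey scrap tray and let go of it, then press either good cap straight down onto the upright stub of the metal port block until it clicks past the spring balls and sits down on the rubber washer. Do not stop at the click: finish with the cap still held in the fingers and still pressed down firmly on the washer, leaving the other good cap and the bystanders (bolt, nut, tape measure, cone) where they are.

Things in the scene. Friction and masses are not known exactly. Their poses are not given: they have to be found in the camera images.
- cap_1: Good snap cap, white plastic, a round ribbed cup standing open end down: 38 mm outside diameter, 30 mm tall, about 30 g, 4 mm top and wall; a rounded snap lip inside the open rim, 22 mm clear. Origin: centre of the open rim (underside); z up through the closed top.  One of the two good caps (either may be used).
- cap_2: Good snap cap, white plastic, a round ribbed cup standing open end down: 38 mm outside diameter, 30 mm tall, about 30 g, 4 mm top and wall; a rounded snap lip inside the open rim, 22 mm clear. Origin: centre of the open rim (underside); z up through the closed top.  One of the two good caps (either may be used).
- short_cap: Reject snap cap, white plastic, a round ribbed cup standing open end down: 38 mm outside diameter, 16 mm tall, about 30 g, 4 mm top and wall; a rounded snap lip inside the open rim, 22 mm clear. Origin: centre of the open rim (underside); z up through the closed top. The caps stand in a row along y in any order, 70 mm or more apart in y; closing the fingers along x clears the others.
- scrap_tray: Fixed open tray of grey-painted sheet, 140 (its x) x 160 (its y) mm, 30 mm high, 4 mm walls and floor. Origin: centre of its underside, on the surface.
- port_block: Fixed aluminium hydraulic block, 110 (its x) x 80 (its y) mm, 40 mm high, origin at the centre of its underside, z up; a bolt head 6 mm high at each corner of the top. In the middle of its top stands a steel stub with a black rubber washer (35 mm diameter, 4 mm thick, gives 1 mm per 5 N up to 3 mm, then is hard) round its foot.
- seat (a point): On the stub's axis at the top of the unloaded washer, 44 mm above the surface. A seated cap has its rim centre here or up to 3 mm lower (washer squeezed). Coming down, the rim is guided by the stub from 18 mm above here, meets the balls about 11 mm above, needs about 10 to 15 N, and snaps (force drops, even pulls down) about 6 mm above; then the washer takes the push.
- stub_top (a point): Top end of the upright steel stub, on its axis, 18 mm above point seat. The stub is 20 mm in diameter, its top 3 mm tapered to 14 mm; four spring balls stick out 4 mm round it, centres 9 mm below this point.
- bolt: Bystander: dark hexagon bolt, lying, 52 mm long, 18 mm over the head. Origin under its middle.
- nut: Bystander: hexagon nut, 22 mm wide, 10 mm high. Origin under its centre.
- tape_measure: Bystander: yellow tape measure standing upright, 40x78x62 mm. Origin under its middle.
- steel_cone: Bystander: bright turned cone on its base, 40 mm diameter, 31 mm high. Origin under its centre.
Things that resemble listed ones, but are neither listed nor needed, are in the scene too. Leave any blue or red look-alike of the cap_1 alone.

How it is judged (in metres and radians):
On the way, in this order (a step that is already met when the one before it is completed fails the run):
1. the short cap lies in the scrap tray, let go (x of short_cap in the frame of scrap_tray between -0.066 and 0.066 m and y of short_cap in the frame of scrap_tray between -0.076 and 0.076 m and height (world z) of short_cap below 0.03 m and linear speed of short_cap below 0.03 m/s and not (contact force between the fingers and short_cap above 0.2 N)), for 0.2 s.
2. a good cap has snapped past the balls and sits on the washer, still pressed down by the fingers (((z of cap_1 in the frame of seat between -0.006 and 0.0005 m and horizontal distance between cap_1 and seat below 0.003 m and angle between the z axis of cap_1 and the z axis of port_block, either way round below 0.1 rad and contact force between cap_1 and port_block above 4 N and contact force between the fingers and cap_1 above 2 N and distance of cap_2 from where it was at the start of the episode below 0.03 m) or (z of cap_2 in the frame of seat between -0.006 and 0.0005 m and horizontal distance between cap_2 and seat below 0.003 m and angle between the z axis of cap_2 and the z axis of port_block, either way round below 0.1 rad and contact force between cap_2 and port_block above 4 N and contact force between the fingers and cap_2 above 2 N and distance of cap_1 from where it was at the start of the episode below 0.03 m))), for 0.3 s.
At the end, for the whole second after the job is handed in: Ends holding: fingers touch one good cap, rim no more than 0.5 mm above the unloaded washer top, within 3 mm of the axis, 0.1 rad upright, pressing the block with over 4 N; the short cap lies still in the scrap tray, let go; the other good cap is within 30 mm of its start (all of step 1 and ((z of cap_1 in the frame of seat between -0.006 and 0.0005 m and horizontal distance between cap_1 and seat below 0.003 m and angle between the z axis of cap_1 and the z axis of port_block, either way round below 0.1 rad and contact force between cap_1 and port_block above 4 N and contact force between the fingers and cap_1 above 2 N and distance of cap_2 from where it was at the start of the episode below 0.03 m) or (z of cap_2 in the frame of seat between -0.006 and 0.0005 m and horizontal distance between cap_2 and seat below 0.003 m and angle between the z axis of cap_2 and the z axis of port_block, either way round below 0.1 rad and contact force between cap_2 and port_block above 4 N and contact force between the fingers and cap_2 above 2 N and distance of cap_1 from where it was at the start of the episode below 0.03 m))); the arm keeps its last pose, push and grip.
It fails at once if the bolt is moved more than 30 mm (distance of bolt from where it was at the start of the episode above 0.03 m).
It fails at once if the nut is moved more than 30 mm (distance of nut from where it was at the start of the episode above 0.03 m).
It fails at once if the tape measure is moved more than 30 mm (distance of tape_measure from where it was at the start of the episode above 0.03 m).
It fails at once if the steel cone is moved more than 30 mm (distance of steel_cone from where it was at the start of the episode above 0.03 m).
It also fails if it takes over 54 s, if anything falls off the work surface, if the arm or the gripper's body presses on something with over 40 N, if the wrist force passes 120 N, or if a joint passes its speed limit or range.

## Working session

There is one attempt and no reset: what is moved stays moved. The work goes in short steps, Python scripts to look and compute and a tool call to move; the robot and the scene stay as the last step left them, time stands still between calls to the robot, and variables do not carry over. Pictures are saved under pics/ and viewed, and the job is handed in when it is done.

Besides the shell and the picture viewer there is one more tool, called after "Request:" by a JSON object that holds its "op" and its "data", one argument or row to a line. apply_moves: Moves the arm, as the interface text tells. Its arguments: {"type":"object","properties":{"motion":{"type":"array","items":{"type":"array","items":{"type":"number"}}},"fingers":{"type":"number"},"grip_force":{"type":"number"}},"required":["motion"]}

```bash
ls; mkdir -p pics
python3 - <<'E'
from station import arm, eyes
import cv2,numpy as np,pickle
print(arm.get_obs())
for n in ["scene","top","wrist"]:
    c=eyes.camera(n); pickle.dump(c,open(f"{n}0.pkl","wb"))
    cv2.imwrite(f"pics/{n}0.png",cv2.resize(c["image"][:,:,::-1],(800,600),interpolation=cv2.INTER_CUBIC))
    print(n,{k:v for k,v in c.items() if k not in("image","range_z")})
E
```

```text
pics
{'clock': 0.0, 'joint_positions': array([ 5.98116994e+01,  1.40810341e+01,  8.93259665e+01, -1.09891678e-03,
        7.67027029e+01, -9.97455724e+00]), 'joint_vel': array([ 0.1217899 ,  0.03842119, -0.00877734,  0.1119487 ,  0.0384704 ,
        0.03892461]), 'effort': array([ 3.20897845e-03, -4.29506993e+01, -3.26136696e+01,  1.22609085e-04,
        5.30531514e-03, -6.78154620e-06]), 'ee_pos': array([0.22431335, 0.60950793, 0.25220483]), 'orientation': array([-1.79891770e+02, -1.79490115e-02,  1.59786493e+02]), 'contact_force': array([ 0.09404638, -0.8074706 , -0.07227083]), 'wrist_torque': array([0.00409095, 0.01858395, 0.03991408]), 'finger_gap': 0.9984892948033292}
scene {'K': array([[360.04236548,   0.        , 261.32985807],
       [  0.        , 360.04236548, 189.9824564 ],
       [  0.        ,   0.        ,   1.        ]]), 'R': array([[ 0.82863193, -0.55940946,  0.0207409 ],
       [-0.2164172 , -0.35430062, -0.90974429],
       [ 0.51626808,  0.74935447, -0.41465063]]), 't': array([-0.38180958,  0.23846015,  0.51667874])}
top {'K': array([[474.98598397,   0.        , 253.69041259],
       [  0.        , 474.98598397, 186.64274147],
       [  0.        ,   0.        ,   1.        ]]), 'R': array([[ 0.0276859 , -0.99929491,  0.02536092],
       [-0.99806633, -0.02904652, -0.0549536 ],
       [ 0.0556515 , -0.02379044, -0.99816678]]), 't': array([0.09227473, 0.53775403, 1.16127276])}
wrist {'K': array([[284.96328901,   0.        , 252.68202673],
       [  0.        , 284.96328901, 190.85668492],
       [  0.        ,   0.        ,   1.        ]]), 'hand_eye': array([[-4.09759826e-04, -9.59448508e-01, -2.81883650e-01,
         7.19416985e-02],
       [ 9.99999881e-01, -4.67410999e-04,  1.37280075e-04,
        -7.32659534e-04],
       [-2.63468681e-04, -2.81883560e-01,  9.59448586e-01,
        -1.20453833e-01],
       [ 0.00000000e+00,  0.00000000e+00,  0.00000000e+00,
         1.00000000e+00]])}
```

View pics/top0.png

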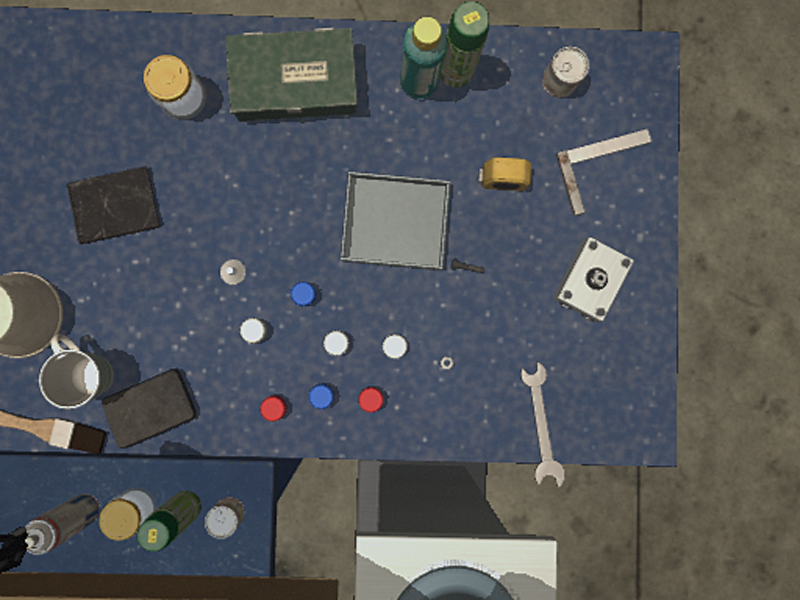

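View pics/scene0.png

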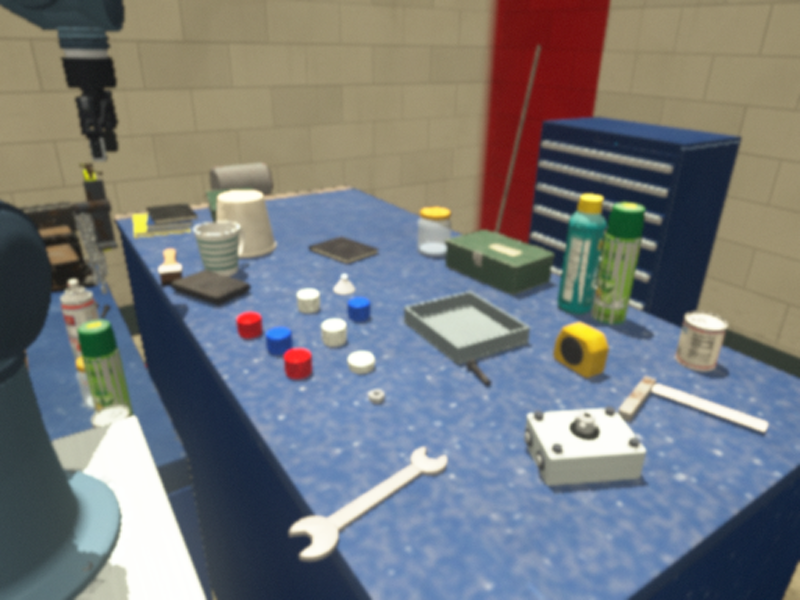

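View pics/wrist0.png

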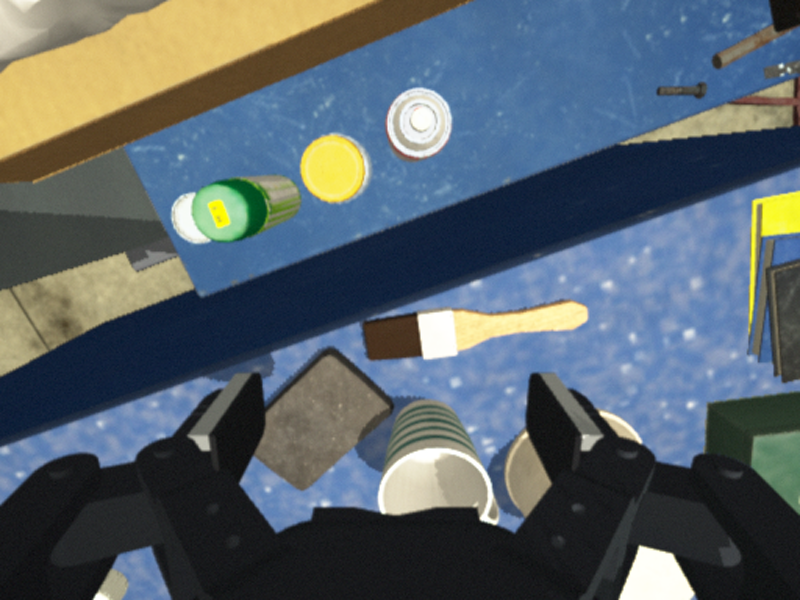

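```bash
cat > h.py <<'E'
import pickle,numpy as np,cv2
def ray(c,u,v,z):  # pixel in native -> world at height z
    K,R,t=c["K"],c["R"],c["t"]
    d=R.T@np.linalg.solve(K,[u,v,1]); o=-R.T@t
    return o+d*(z-o[2])/d[2]
E
python3 - <<'E'
from h import *
c=pickle.load(open("top0.pkl","rb"));s=pickle.load(open("scene0.pkl","rb"))
k=.64
for n,u,v,z in [("capA",252,330,.03),("capB",336,343,.03),("short",394,346,.016),("stub",597,278,.062),("trayTL",350,173,.03),("trayTR",450,183,.03),("trayBR",445,268,.03),("trayBL",342,261,.03),("nut",447,363,.01),("bolt",468,266,.01),("cone",232,271,.03),("tape",507,173,.06),("wrench",533,370,0),("blue",303,294,.03),
("blk",594,239,.046),("blk",632,261,.046),("blk",603,319,.046),("blk",558,296,.046)]:
    p=ray(c,u*k,v*k,z); z0=c["range_z"][int(v*k),int(u*k)]
    q=c["R"].T@(z0*np.linalg.solve(c["K"],[u*k,v*k,1])-c["t"])
    print(n,p.round(4),q.round(4))
im=c["image"]
g=cv2.resize(im[140:280,130:300][:,:,::-1],None,fx=4.6,fy=4.2857,interpolation=cv2.INTER_CUBIC)
# white blob centroids
m=(im.min(2)>150).astype(np.uint8)
n,l,st,ce=cv2.connectedComponentsWithStats(m)
for i in range(1,n):
    if 80<st[i,4]<400: print(st[i],ce[i].round(2), [ray(c,*ce[i],z).round(4)[:2] for z in(.03,.016)])
cv2.imwrite("pics/stub0.png",cv2.resize(im[145:210,350:410][:,:,::-1],(720,780)[::1] if 0 else (554,600),interpolation=cv2.INTER_CUBIC))
E
```

```text
capA [0.468  0.3299 0.03  ] [0.468  0.3298 0.0306]
capB [0.4515 0.1994 0.03  ] [0.4515 0.1992 0.0334]
short [0.449 0.109 0.016] [0.449  0.1089 0.0136]
stub [ 0.562  -0.1976  0.062 ] [ 0.5621 -0.1978  0.0614]
trayTL [0.7186 0.186  0.03  ] [0.7188 0.186  0.0292]
trayTR [0.7079 0.0281 0.03  ] [0.7138 0.0255 0.0015]
trayBR [0.5733 0.0328 0.03  ] [ 0.576   0.0301 -0.0008]
trayBL [0.5794 0.1942 0.03  ] [0.5819 0.1955 0.0035]
nut [0.4244 0.0242 0.01  ] [0.424  0.0233 0.0005]
bolt [ 0.5794 -0.0056  0.01  ] [ 0.579  -0.0052  0.0139]
cone [0.5587 0.3643 0.03  ] [0.5584 0.3637 0.033 ]
tape [ 0.7202 -0.0566  0.06  ] [ 0.7205 -0.0569  0.0584]
wrench [ 0.4165 -0.1148  0.    ] [ 0.4165 -0.115  -0.001 ]
blue [0.5261 0.2531 0.03  ] [0.526  0.2529 0.032 ]
blk [ 0.624  -0.1969  0.046 ] [ 0.6305 -0.2108 -0.0017]
blk [ 0.5915 -0.2568  0.046 ] [ 0.5925 -0.26    0.0368]
blk [ 0.5    -0.2125  0.046 ] [ 0.5001 -0.2138  0.0418]
blk [ 0.5336 -0.142   0.046 ] [ 0.5342 -0.1445  0.0355]
[354  32  22  21 318] [364.32  41.92] [array([ 0.9036, -0.1581]), array([ 0.9089, -0.1617])]
[182  41  26  11  84] [192.63  48.01] [array([0.8725, 0.2682]), array([0.8774, 0.2698])]
[141 167  10  15  86] [145.06 174.24] [array([0.5565, 0.3725]), array([0.5575, 0.3754])]
[  0 184   8  32 186] [  2.82 199.23] [array([0.4862, 0.7099]), array([0.4864, 0.7168])]
[154 204  15  16 177] [160.95 211.03] [array([0.4684, 0.3307]), array([0.4684, 0.333 ])]
[207 212  16  15 174] [214.43 219.2 ] [array([0.4522, 0.2009]), array([0.452 , 0.2017])]
[245 214  15  15 171] [252.06 221.22] [array([0.4498, 0.1095]), array([0.4496, 0.1092])]
[ 25 216  38  45 305] [ 48.63 237.69] [array([0.3971, 0.5963]), array([0.3962, 0.6019])]
[ 32 268  15  19 197] [ 38.84 277.13] [array([0.3029, 0.6146]), array([0.3009, 0.6204])]
[133 325  19  18 227] [141.48 333.33] [array([0.1761, 0.3657]), array([0.1726, 0.3685])]
```

View pics/stub0.png

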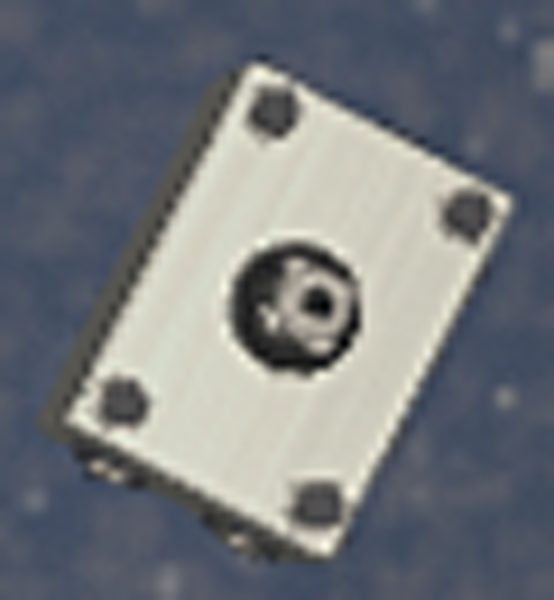

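Request:
{"op": "apply_moves", "data": {
  "motion": [
    [0,0,0,0,0,0.1218],
    [0,0,0,0,0,0.1218],
    [0,0,0,0,0,0.1218],
    [0,0,0,0,0,0.1218],
    [0,0,0,0,0,0.1218],
    [0,0,0,0,0,0.1218],
    [0,0,0,0,0,0.1218],
    [0,0,0,0,0,0.1218],
    [0,0,0,0,0,0.1218],
    [0,0,0,0,0,0.1218],
    [-31,14,0,0,0,0],
    [-31,14,0,0,0,0]
  ],
  "fingers": 0.5
}}

```text
clock: 1.15
ee_pos: [0.2522, 0.5477, 0.2525]
orientation: [-180.0, 0.0, 90.1]
contact_force: [1.4, -0.5, 0.2]
finger_gap: 0.746
```

Request:
{"op": "apply_moves", "data": {
  "motion": [
    [-31,14,0,0,0,0],
    [-31,14,0,0,0,0],
    [-31,14,0,0,0,0],
    [-31,14,8,0,0,0],
    [-31,14,8,0,0,0],
    [-31,14,8,0,0,0],
    [-31,14,8,0,0,0],
    [-31,14,8,0,0,0],
    [-31,14,8,0,0,0],
    [-31,14,8,0,0,0],
    [-31,14,8,0,0,0],
    [0,0,0,0,0,0]
  ]
}}

```text
clock: 2.15
ee_pos: [0.4075, 0.2028, 0.1877]
orientation: [-179.9, 0.1, 89.7]
contact_force: [0.2, 0.4, -0.5]
finger_gap: 0.75
```

Request:
{"op": "apply_moves", "data": {
  "motion": [
    [-31,14,10,0,0,0],
    [-31,14,10,0,0,0],
    [-31,14,10,0,0,0],
    [0,0,0,0,0,0]
  ]
}}

```text
clock: 2.48
ee_pos: [0.4493, 0.1104, 0.1578]
orientation: [-179.9, 0.1, 89.7]
contact_force: [-0.1, 0.0, -0.3]
finger_gap: 0.752
```

```bash
cat >> h.py <<'E'
from scipy.spatial.transform import Rotation as Ro
def wsnap(name):
    from station import arm,eyes
    o=arm.get_obs(); c=eyes.camera("wrist")
    T=np.eye(4);T[:3,:3]=Ro.from_euler("xyz",o["orientation"],degrees=True).as_matrix();T[:3,3]=o["ee_pos"]
    M=T@c["hand_eye"]; c["R"]=M[:3,:3].T; c["t"]=-M[:3,:3].T@M[:3,3]
    pickle.dump(c,open(name+".pkl","wb"))
    cv2.imwrite(f"pics/{name}.png",cv2.resize(c["image"][:,:,::-1],(800,600),interpolation=cv2.INTER_CUBIC))
    print(o["clock"],o["ee_pos"].round(4),o["orientation"].round(2),o["contact_force"].round(1))
    return c
E
python3 -c "
from h import *
wsnap('w1')"
```

```text
2.4833 [0.4493 0.1104 0.1578] [-1.7989e+02  7.0000e-02  8.9720e+01] [-0.1  0.  -0.3]
```

View pics/w1.png

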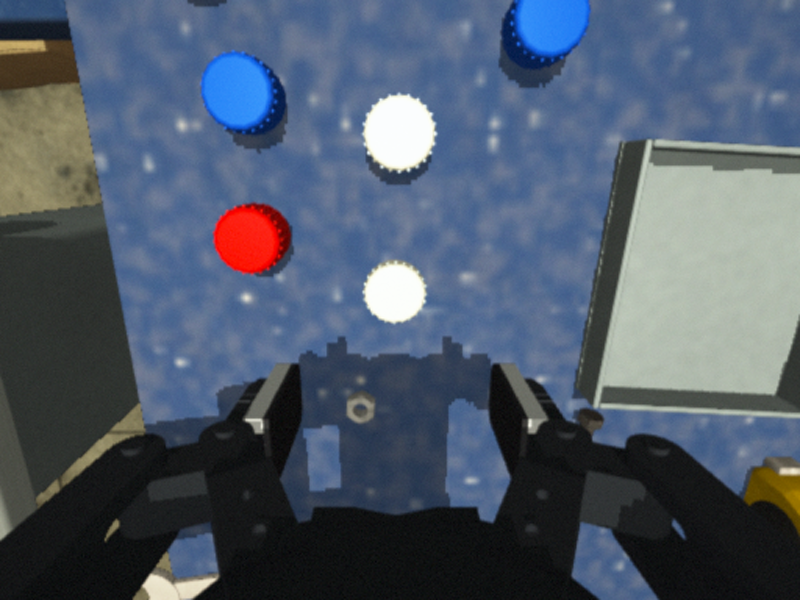

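```bash
python3 -c "
from h import *
c=pickle.load(open('w1.pkl','rb'))
for u,v,z in [(395,292,.016),(400,132,.03),(361,408,.01)]: print(ray(c,u*.64,v*.64,z).round(4))
"
```

```text
[0.4487 0.1082 0.016 ]
[0.4518 0.1991 0.03  ]
[0.4252 0.0251 0.01  ]
```

Request:
{"op": "apply_moves", "data": {
  "motion": [
    [-2,0,20,0,0,0],
    [0,0,30,0,0,0],
    [0,0,30,0,0,0],
    [0,0,25,0,0,0],
    [0,0,15,0,0,0],
    [0,0,8,0,0,0],
    [0,0,5,0,0,0],
    [0,0,0,0,0,0]
  ]
}}

```text
clock: 3.2
ee_pos: [0.4483, 0.1126, 0.0261]
orientation: [-180.0, -0.0, 90.1]
contact_force: [-0.7, -0.6, 0.5]
finger_gap: 0.746
```

Request:
{"op": "apply_moves", "data": {
  "motion": [
    [0,0,0,0,0,0],
    [0,0,0,0,0,0],
    [0,0,0,0,0,0],
    [0,0,0,0,0,0],
    [0,0,0,0,0,0],
    [0,0,0,0,0,0]
  ],
  "fingers": -0.6,
  "grip_force": 40
}}

```text
clock: 3.7
ee_pos: [0.45, 0.1121, 0.0277]
orientation: [179.8, -0.0, 90.0]
contact_force: [-0.2, 0.9, 6.2]
finger_gap: 0.426
```

Request:
{"op": "apply_moves", "data": {
  "motion": [
    [0,0,0,0,0,0],
    [0,0,-10,0,0,0],
    [0,0,-20,0,0,0],
    [0,0,-30,0,0,0],
    [0,0,-30,0,0,0],
    [0,0,0,0,0,0],
    [0,0,0,0,0,0]
  ]
}}

```text
clock: 4.28
ee_pos: [0.4499, 0.1119, 0.1186]
orientation: [179.7, 0.0, 90.0]
contact_force: [-0.6, -0.2, -0.3]
finger_gap: 0.424
```

```bash
python3 -c "
from h import *
wsnap('w2')"
```

```text
4.2833 [0.4499 0.1119 0.1186] [1.7972e+02 1.0000e-02 9.0000e+01] [-0.6 -0.2 -0.3]
```

View pics/w2.png

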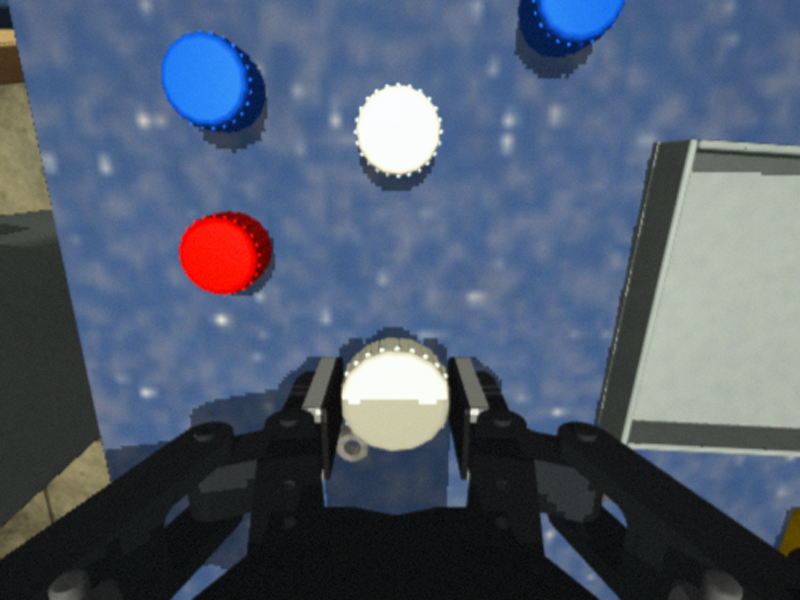

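Request:
{"op": "apply_moves", "data": {
  "motion": [
    [0,20,0,0,0,0],
    [0,35,0,0,0,0],
    [0,35,0,0,0,0],
    [0,35,0,0,0,0],
    [0,35,0,0,0,0],
    [0,25,10,0,0,0],
    [0,10,30,0,0,0],
    [0,0,20,0,0,0],
    [0,0,14,0,0,0],
    [0,0,8,0,0,0],
    [0,0,0,0,0,0]
  ]
}}

```text
clock: 5.25
ee_pos: [0.642, 0.112, 0.0327]
orientation: [-179.7, 0.0, 90.0]
contact_force: [1.1, 0.1, 0.3]
finger_gap: 0.424
```

Request:
{"op": "apply_moves", "data": {
  "motion": [
    [0,0,1,0,0,0],
    [0,0,0,0,0,0]
  ]
}}

```text
clock: 5.42
ee_pos: [0.6431, 0.112, 0.0331]
orientation: [-180.0, -0.0, 90.0]
contact_force: [0.3, -0.3, -1.0]
finger_gap: 0.421
```

Request:
{"op": "apply_moves", "data": {
  "motion": [
    [0,0,0,0,0,0],
    [0,0,0,0,0,0],
    [0,0,0,0,0,0],
    [0,0,0,0,0,0],
    [0,0,-10,0,0,0],
    [0,0,-30,0,0,0],
    [0,0,-35,0,0,0],
    [0,0,-30,0,0,0],
    [0,0,-20,0,0,0],
    [0,0,0,0,0,0]
  ],
  "fingers": 0.4
}}

```text
clock: 6.25
ee_pos: [0.6471, 0.1121, 0.1657]
orientation: [179.3, 0.0, 90.0]
contact_force: [0.5, -0.2, 0.7]
finger_gap: 0.703
```

```bash
python3 -c "
from h import *
wsnap('w3')"
```

```text
6.25 [0.6471 0.1121 0.1657] [179.34   0.    90.01] [ 0.5 -0.2  0.7]
```

View pics/w3.png

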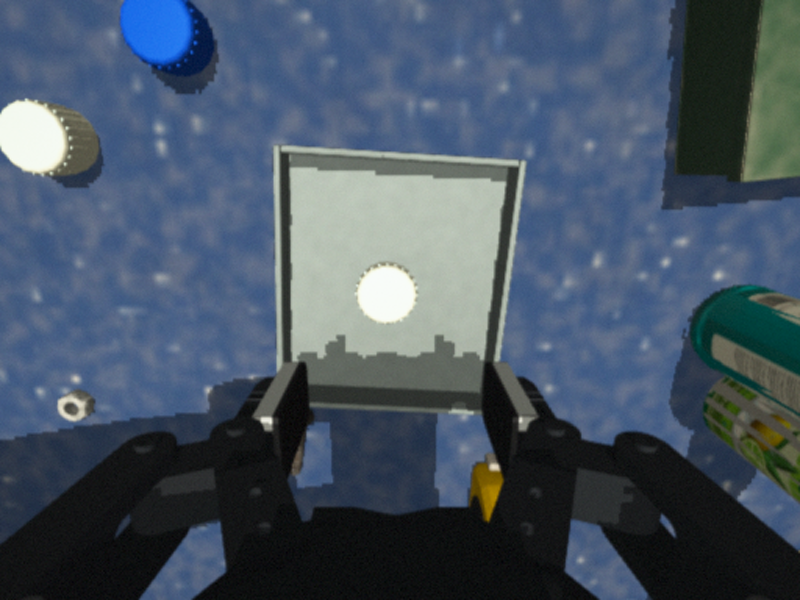

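Request:
{"op": "apply_moves", "data": {
  "motion": [
    [14.5,-32.5,0,0,0,0],
    [14.5,-32.5,0,0,0,0],
    [14.5,-32.5,0,0,0,0],
    [14.5,-32.5,0,0,0,0],
    [14.5,-32.5,0,0,0,0],
    [14.5,-32.5,0,0,0,0],
    [0,0,0,0,0,0],
    [0,0,0,0,0,0]
  ]
}}

```text
clock: 6.97
ee_pos: [0.4462, 0.1994, 0.1569]
orientation: [-179.8, 0.0, 90.1]
contact_force: [0.4, -1.0, 0.5]
finger_gap: 0.703
```

```bash
python3 -c "
from h import *
wsnap('w4')"
```

```text
6.9667 [0.4462 0.1994 0.1569] [-1.7985e+02  3.0000e-02  9.0120e+01] [ 0.4 -1.   0.5]
```

View pics/w4.png

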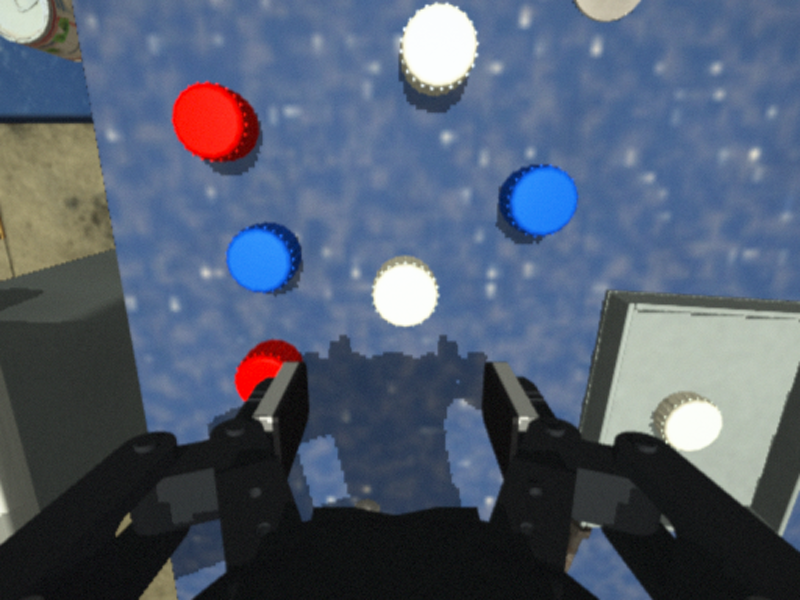

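```bash
python3 -c "
from h import *
from station import arm
c=pickle.load(open('w4.pkl','rb'))
for u,v,z in [(405,291,.03),(693,425,.02)]: print(ray(c,u*.64,v*.64,z).round(4))
print(arm.get_obs()['ee_pos'])
"
```

```text
[0.4512 0.2022 0.03  ]
[0.6411 0.1087 0.02  ]
[0.44776706 0.19907207 0.15752569]
```

Request:
{"op": "apply_moves", "data": {
  "motion": [
    [2,4,20,0,0,0],
    [0,0,30,0,0,0],
    [0,0,30,0,0,0],
    [0,0,22,0,0,0],
    [0,0,12,0,0,0],
    [0,0,8,0,0,0],
    [0,0,0,0,0,0],
    [0,0,0,0,0,0]
  ]
}}

```text
clock: 7.68
ee_pos: [0.4536, 0.2009, 0.0369]
orientation: [179.9, -0.0, 90.0]
contact_force: [0.2, -0.4, -0.2]
finger_gap: 0.7
```

```bash
python3 -c "
from h import *
wsnap('w5')"
```

```text
7.6833 [0.4536 0.2009 0.0369] [ 1.7995e+02 -1.0000e-02  8.9970e+01] [ 0.2 -0.4 -0.2]
```

View pics/w5.png

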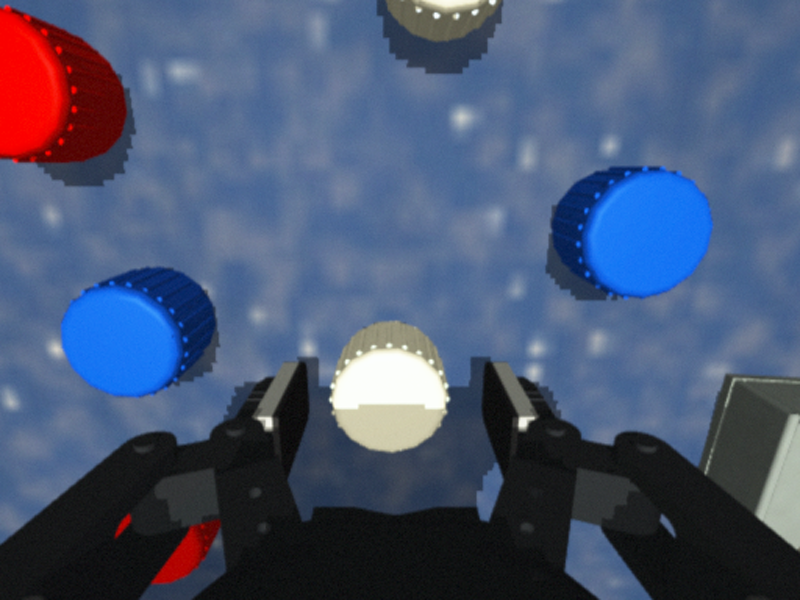

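Request:
{"op": "apply_moves", "data": {
  "motion": [
    [0,0,3,0,0,0],
    [0,0,0,0,0,0]
  ]
}}

```text
clock: 7.9
ee_pos: [0.4533, 0.2011, 0.0341]
orientation: [179.9, -0.0, 90.0]
contact_force: [-0.4, 0.4, -0.5]
finger_gap: 0.699
```

Request:
{"op": "apply_moves", "data": {
  "motion": [
    [0,0,0,0,0,0],
    [0,0,0,0,0,0],
    [0,0,0,0,0,0],
    [0,0,0,0,0,0],
    [0,0,0,0,0,0],
    [0,0,0,0,0,0],
    [0,0,0,0,0,0]
  ],
  "fingers": -0.6,
  "grip_force": 90
}}

```text
clock: 8.48
ee_pos: [0.4537, 0.2012, 0.0343]
orientation: [179.9, -0.0, 90.0]
contact_force: [0.1, 0.0, 6.5]
finger_gap: 0.414
```

```bash
python3 -c "
from station import arm
o=arm.get_obs();print(o['ee_pos'],o['orientation'],o['contact_force'],o['finger_gap'])"
```

```text
[0.45365248 0.20120968 0.03427993] [ 1.79870603e+02 -2.52202650e-02  9.00014764e+01] [0.11162643 0.01086575 6.47614904] 0.414145109146863
```

Request:
{"op": "apply_moves", "data": {
  "motion": [
    [0,0,-10,0,0,0],
    [0,0,-25,0,0,0],
    [0,0,-35,0,0,0],
    [0,0,-35,0,0,0],
    [0,0,-31,0,0,0],
    [-36,9.5,0,0,0,0],
    [-36,9.5,0,0,0,0],
    [-36,9.5,0,0,0,0],
    [-36,9.5,0,0,0,0],
    [-36,9.5,0,0,0,0],
    [-36,9.5,0,0,0,0],
    [-36,9.5,0,0,0,0]
  ]
}}

```text
clock: 9.48
ee_pos: [0.5188, -0.0527, 0.1695]
orientation: [-180.0, -0.0, 90.0]
contact_force: [0.8, 0.2, -0.5]
finger_gap: 0.414
```

Request:
{"op": "apply_moves", "data": {
  "motion": [
    [-36,9.5,0,0,0,0],
    [-36,9.5,0,0,0,0],
    [-36,9.5,0,0,0,0],
    [-36,9.5,0,0,0,0],
    [-4,4.5,0,0,0,0],
    [0,0,0,0,0,0],
    [0,0,0,0,0,0],
    [0,0,0,0,0,0]
  ]
}}

```text
clock: 10.15
ee_pos: [0.561, -0.1975, 0.1689]
orientation: [-179.9, -0.1, 90.1]
contact_force: [0.1, 0.1, 0.1]
finger_gap: 0.413
```

```bash
python3 -c "
from h import *
wsnap('w6')"
```

```text
10.15 [ 0.561  -0.1975  0.1689] [-1.7993e+02 -5.0000e-02  9.0070e+01] [0.1 0.1 0.1]
```

View pics/w6.png

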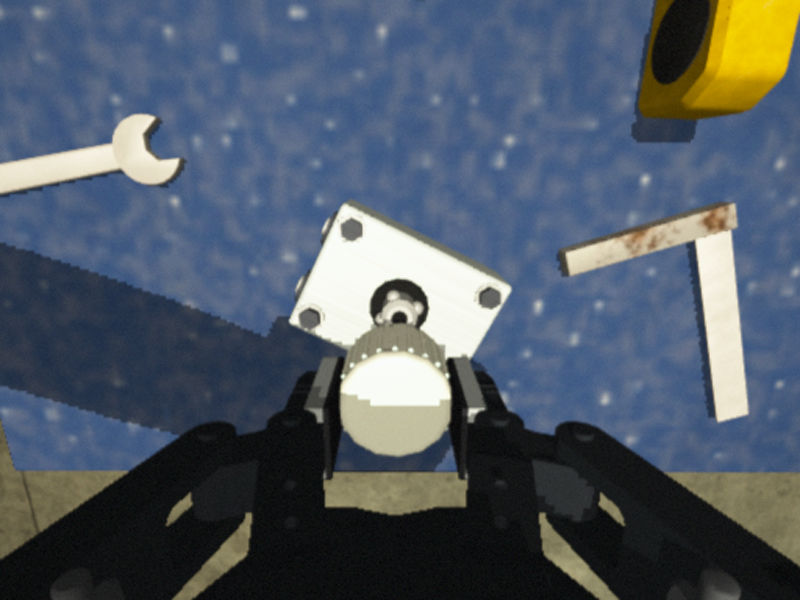

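```bash
python3 -c "
from h import *
c=pickle.load(open('w6.pkl','rb'))
im=c['image'][165:300,200:310][:,:,::-1]
cv2.imwrite('pics/w6c.png',cv2.resize(im,None,fx=4.4,fy=4.4,interpolation=cv2.INTER_CUBIC))
"
```

```text
(no output)
```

View pics/w6c.png

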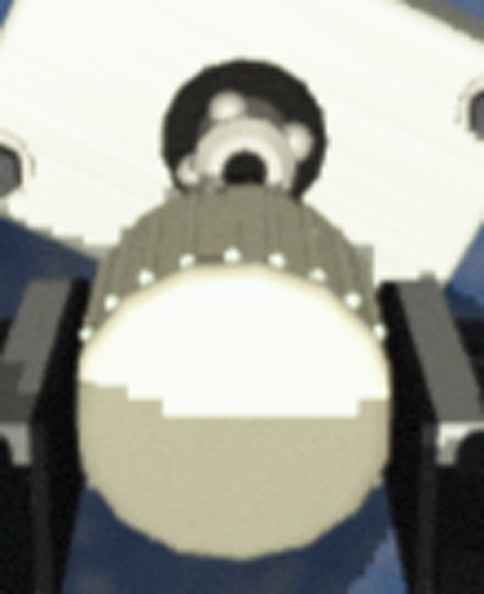

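```bash
python3 -c "
from h import *
c=pickle.load(open('w6.pkl','rb'))
f=lambda x,y,z: ray(c,200+x/4.4-.4,165+y/4.4-.4,z).round(4)
print(f(244,169,.062),f(244,138,.044),'cap',f(235,411,.1689-.0043))
for x,y in[(79,411),(391,411),(235,262),(235,558)]: print(f(x,y,.1646))
for x,y in[(162,138),(326,138),(244,58)]: print(f(x,y,.044))
t=pickle.load(open('top0.pkl','rb'))
print(ray(t,384.56,177.6,.062),ray(t,381.96-.4,178.5-.4,.044))
"
```

```text
[ 0.5624 -0.2037  0.062 ] [ 0.5625 -0.2031  0.044 ] cap [ 0.5607 -0.1973  0.1646]
[ 0.5433 -0.1973  0.1646]
[ 0.578  -0.1973  0.1646]
[ 0.5606 -0.1794  0.1646]
[ 0.5607 -0.2164  0.1646]
[ 0.5456 -0.2031  0.044 ]
[ 0.5793 -0.2031  0.044 ]
[ 0.5624 -0.1863  0.044 ]
[ 0.56296757 -0.20358305  0.062     ] [ 0.56302889 -0.20168999  0.044     ]
```

Request:
{"op": "apply_moves", "data": {
  "motion": [
    [-5.5,2,10,0,0,0],
    [0,0,25,0,0,0],
    [0,0,13,0,0,0],
    [0,0,6,0,0,0],
    [0,0,0,0,0,0],
    [0,0,0,0,0,0],
    [0,0,0,0,0,0]
  ]
}}

```text
clock: 10.78
ee_pos: [0.5642, -0.2048, 0.1163]
orientation: [179.9, 0.0, 90.0]
contact_force: [0.2, -0.9, 0.1]
finger_gap: 0.414
```

```bash
python3 -c "
from h import *
from station import eyes
wsnap('w7')
for n,(a,b,d,e) in {'scene':(225,325,310,440),'top':(120,230,330,450)}.items():
    c=eyes.camera(n);pickle.dump(c,open(n+'7.pkl','wb'))
    cv2.imwrite(f'pics/{n}7.png',cv2.resize(c['image'][a:b,d:e,::-1],None,fx=5,fy=5,interpolation=cv2.INTER_CUBIC))
"
```

```text
10.7833 [ 0.5642 -0.2048  0.1163] [1.7992e+02 5.0000e-02 9.0010e+01] [ 0.2 -0.9  0.1]
```

View pics/w7.png

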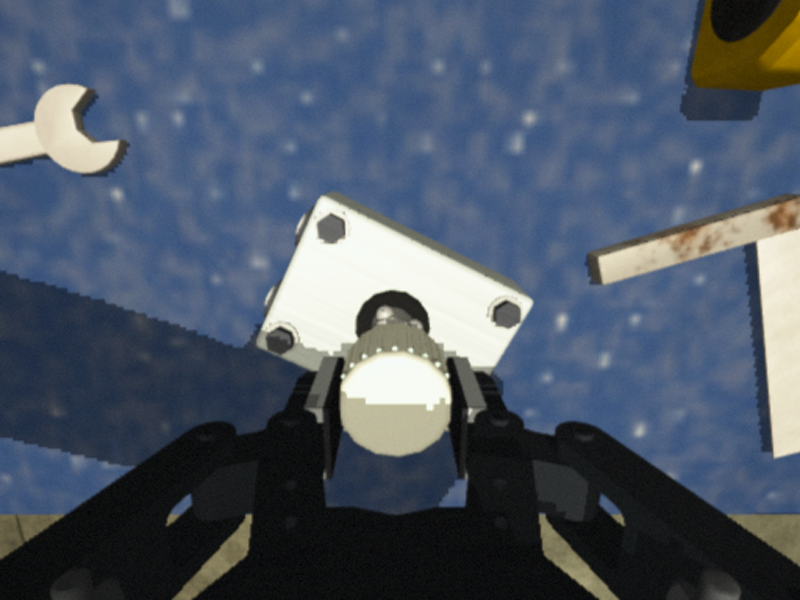

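View pics/scene7.png

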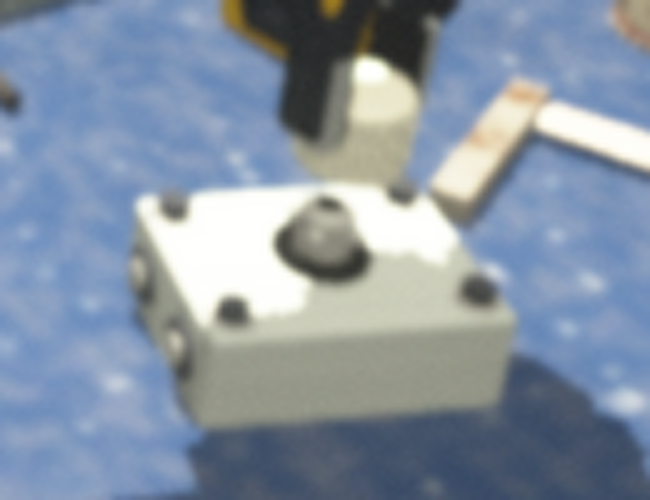

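```bash
python3 -c "
from h import *
c=pickle.load(open('scene7.pkl','rb'))
def pr(p):
    q=c['K']@(c['R']@np.array(p)+c['t']);q=q[:2]/q[2];return ((q-[310,225]+.4)*5).round(1)
print('camera',(-c['R'].T@c['t']).round(3))
for n,p in dict(stub=(.5626,-.203,.062),wash=(.5626,-.203,.044),rim=(.563,-.204,.082),top=(.563,-.204,.112)).items(): print(n,pr(p))
print(pr((.573,-.204,.082)),pr((.563,-.194,.082)))
"
```

```text
camera [ 0.101 -0.516  0.439]
stub [328.6 205.2]
wash [320.8 247. ]
rim [340.5 158.5]
top [354.2  84.5]
[359.5 149.6] [317.5 144.4]
```

View pics/top7.png

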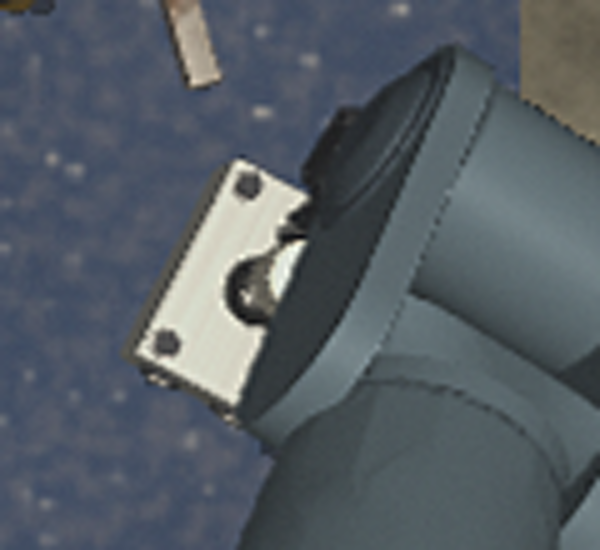

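```bash
python3 -c "
from h import *
c=pickle.load(open('scene7.pkl','rb'))
im=c['image'][232:285,350:410,::-1]
cv2.imwrite('pics/s7c.png',cv2.resize(im,None,fx=11,fy=11,interpolation=cv2.INTER_LANCZOS4))
np.set_printoptions(linewidth=200,suppress=True)
# world points of cap pixels
for v in (238,242,246,250,255,260):
  print(v,[tuple((c['R'].T@(c['range_z'][v,u]*np.linalg.solve(c['K'],[u,v,1])-c['t'])*1000).astype(int)) for u in range(370,396,4)])
"
```

```text
238 [(np.int64(536), np.int64(-201), np.int64(126)), (np.int64(534), np.int64(-210), np.int64(131)), (np.int64(539), np.int64(-214), np.int64(132)), (np.int64(573), np.int64(-198), np.int64(112)), (np.int64(579), np.int64(-202), np.int64(112)), (np.int64(583), np.int64(-207), np.int64(113)), (np.int64(584), np.int64(-214), np.int64(117))]
242 [(np.int64(534), np.int64(-204), np.int64(120)), (np.int64(534), np.int64(-211), np.int64(124)), (np.int64(541), np.int64(-214), np.int64(124)), (np.int64(562), np.int64(-207), np.int64(112)), (np.int64(569), np.int64(-210), np.int64(112)), (np.int64(572), np.int64(-215), np.int64(114)), (np.int64(585), np.int64(-214), np.int64(108))]
246 [(np.int64(533), np.int64(-206), np.int64(114)), (np.int64(539), np.int64(-209), np.int64(114)), (np.int64(544), np.int64(-213), np.int64(115)), (np.int64(553), np.int64(-215), np.int64(112)), (np.int64(559), np.int64(-218), np.int64(112)), (np.int64(565), np.int64(-221), np.int64(112)), (np.int64(589), np.int64(-214), np.int64(99))]
250 [(np.int64(534), np.int64(-206), np.int64(106)), (np.int64(540), np.int64(
[... 225 characters left out ...]
715), np.int64(-137), np.int64(1))]
255 [(np.int64(545), np.int64(-200), np.int64(89)), (np.int64(539), np.int64(-212), np.int64(98)), (np.int64(548), np.int64(-214), np.int64(96)), (np.int64(551), np.int64(-219), np.int64(97)), (np.int64(558), np.int64(-222), np.int64(97)), (np.int64(566), np.int64(-223), np.int64(94)), (np.int64(702), np.int64(-148), np.int64(0))]
260 [(np.int64(645), np.int64(-131), np.int64(0)), (np.int64(546), np.int64(-209), np.int64(83)), (np.int64(549), np.int64(-214), np.int64(85)), (np.int64(553), np.int64(-219), np.int64(87)), (np.int64(559), np.int64(-223), np.int64(87)), (np.int64(618), np.int64(-193), np.int64(46)), (np.int64(684), np.int64(-161), np.int64(2))]
```

View pics/s7c.png

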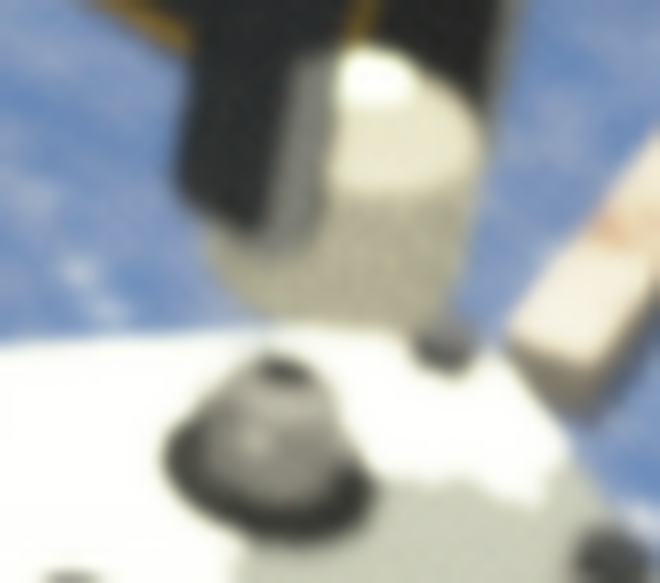

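```bash
python3 -c "
from h import *
from scipy.optimize import least_squares
c=pickle.load(open('w7.pkl','rb'))
for u,v,z in[(356,325,.044),(429,325,.044),(393,291,.044),(340,403,.112),(452,403,.112),(396,456,.112)]: print(ray(c,u*.64-.3,v*.64-.3,z).round(4))
c=pickle.load(open('scene7.pkl','rb'))
H,W=c['range_z'].shape
uu,vv=np.meshgrid(np.arange(W),np.arange(H))
P=np.stack([uu,vv,np.ones_like(uu)],-1)@np.linalg.inv(c['K']).T*c['range_z'][...,None]
P=(P-c['t'])@c['R']
def fit(z0,z1,r,c0,R):
    m=(P[...,2]>z0)&(P[...,2]<z1)&(np.hypot(P[...,0]-c0[0],P[...,1]-c0[1])<R)&(c['range_z']>0)
    q=P[m]
    s=least_squares(lambda a:np.hypot(q[:,0]-a[0],q[:,1]-a[1])-r,c0,loss='soft_l1',f_scale=.001)
    print(len(q),s.x.round(4),np.abs(s.fun).mean().round(4))
fit(.084,.088,.019,[.564,-.204],.026)
fit(.084,.106,.019,[.564,-.204],.023)
fit(.047,.058,.010,[.563,-.204],.016)
"
```

```text
[ 0.5458 -0.2029  0.044 ]
[ 0.5793 -0.2029  0.044 ]
[ 0.5628 -0.1867  0.044 ]
[ 0.5464 -0.2044  0.112 ]
[ 0.5815 -0.2044  0.112 ]
[ 0.564  -0.2237  0.112 ]
41 [ 0.5656 -0.2051] 0.0006
205 [ 0.5649 -0.2051] 0.0008
75 [ 0.5634 -0.2025] 0.0011
```

Request:
{"op": "apply_moves", "data": {
  "motion": [
    [2,-1.5,5,0,0,0],
    [0,0,5,0,0,0],
    [0,0,5,0,0,0],
    [0,0,3,0,0,0],
    [0,0,3,0,0,0],
    [0,0,3,0,0,0],
    [0,0,0,0,0,0]
  ]
}}

```text
clock: 11.52
ee_pos: [0.562, -0.2024, 0.0907]
orientation: [-180.0, -0.0, 90.0]
contact_force: [1.2, 0.2, -1.2]
finger_gap: 0.41
```

Request:
{"op": "apply_moves", "data": {
  "motion": [
    [0,0,1.5,0,0,0],
    [0,0,1,0,0,0],
    [0,0,0,0,0,0]
  ]
}}

```text
clock: 11.77
ee_pos: [0.5628, -0.2027, 0.0897]
orientation: [179.9, 0.0, 90.0]
contact_force: [0.9, 1.5, 4.3]
finger_gap: 0.41
```

Request:
{"op": "apply_moves", "data": {
  "motion": [
    [0,0,1,0,0,0],
    [0,0,1,0,0,0],
    [0,0,0,0,0,0]
  ]
}}

```text
clock: 12.02
ee_pos: [0.5633, -0.2029, 0.0888]
orientation: [179.9, 0.1, 90.0]
contact_force: [-0.6, 2.1, 9.1]
finger_gap: 0.414
```

Request:
{"op": "apply_moves", "data": {
  "motion": [
    [0,0,1,0,0,0],
    [0,0,1,0,0,0],
    [0,0,0,0,0,0]
  ]
}}

```text
clock: 12.27
ee_pos: [0.5634, -0.2029, 0.087]
orientation: [179.9, 0.0, 90.0]
contact_force: [-0.3, 2.4, 9.0]
finger_gap: 0.414
```

Request:
{"op": "apply_moves", "data": {
  "motion": [
    [0,0,1,0,0,0],
    [0,0,1,0,0,0],
    [0,0,0,0,0,0]
  ]
}}

```text
clock: 12.52
ee_pos: [0.5626, -0.2023, 0.0831]
orientation: [179.9, 0.0, 90.0]
contact_force: [2.4, 0.8, -2.2]
finger_gap: 0.415
```

Request:
{"op": "apply_moves", "data": {
  "motion": [
    [0,0,1,0,0,0],
    [0,0,1,0,0,0],
    [0,0,0,0,0,0]
  ]
}}

```text
clock: 12.77
ee_pos: [0.5618, -0.2022, 0.0796]
orientation: [-180.0, -0.0, 90.0]
contact_force: [5.1, -0.2, -6.0]
finger_gap: 0.418
```

Request:
{"op": "apply_moves", "data": {
  "motion": [
    [0,0.7,1,0,0,0],
    [0,0,1,0,0,0],
    [0,0,0,0,0,0]
  ]
}}

```text
clock: 13.02
ee_pos: [0.5624, -0.2027, 0.0787]
orientation: [-179.9, 0.0, 90.0]
contact_force: [-0.7, 0.3, 0.4]
finger_gap: 0.411
```

Request:
{"op": "apply_moves", "data": {
  "motion": [
    [0,0,1,0,0,0],
    [0,0,1,0,0,0],
    [0,0,0,0,0,0]
  ]
}}

```text
clock: 13.27
ee_pos: [0.5627, -0.2028, 0.0773]
orientation: [-180.0, 0.0, 90.0]
contact_force: [-2.9, 0.5, 4.6]
finger_gap: 0.415
```

Request:
{"op": "apply_moves", "data": {
  "motion": [
    [0,0,1,0,0,0],
    [0,0,1,0,0,0],
    [0,0,0,0,0,0],
    [0,0,0,0,0,0]
  ]
}}

```text
clock: 13.6
ee_pos: [0.563, -0.2029, 0.0762]
orientation: [-180.0, 0.0, 90.0]
contact_force: [-5.1, 1.0, 9.9]
finger_gap: 0.416
```

Request:
{"op": "apply_moves", "data": {
  "motion": [
    [0,0,1,0,0,0],
    [0,0,0.5,0,0,0],
    [0,0,0,0,0,0],
    [0,0,0,0,0,0],
    [0,0,0,0,0,0],
    [0,0,0,0,0,0],
    [0,0,0,0,0,0]
  ]
}}

```text
clock: 14.18
ee_pos: [0.5631, -0.203, 0.0757]
orientation: [-180.0, 0.0, 90.0]
contact_force: [-7.7, 2.5, 15.0]
finger_gap: 0.409
```

```bash
python3 -c "
from h import *
from station import eyes,arm
wsnap('w8')
c=eyes.camera('scene');pickle.dump(c,open('scene8.pkl','wb'))
cv2.imwrite('pics/s8.png',cv2.resize(c['image'][150:310,220:430,::-1],None,fx=3.7,fy=3.7,interpolation=cv2.INTER_CUBIC))
print(arm.get_obs()['contact_force'],arm.get_obs()['ee_pos'])
"
```

```text
14.1833 [ 0.5631 -0.203   0.0757] [-1.7997e+02  3.0000e-02  9.0020e+01] [-7.7  2.5 15. ]
[-6.68072383  2.08736218 16.04866619] [ 0.56308559 -0.20295286  0.07565535]
```

View pics/s8.png

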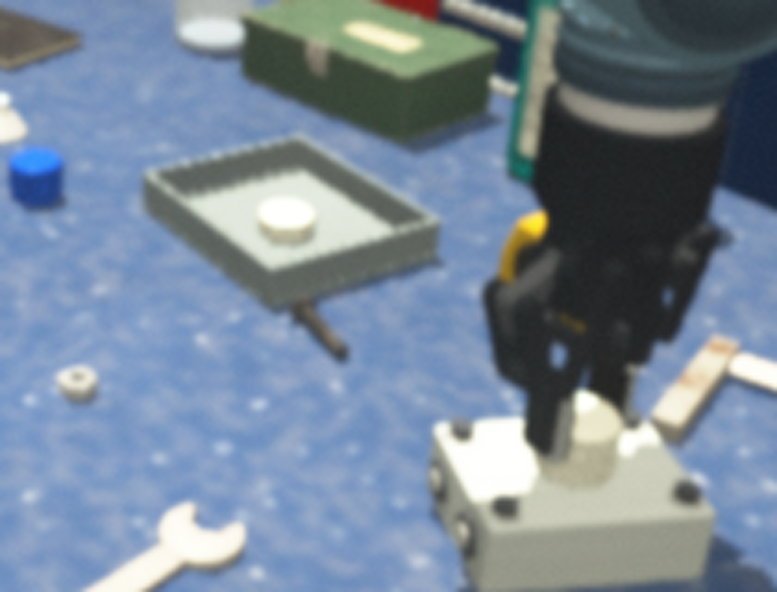

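View pics/w8.png

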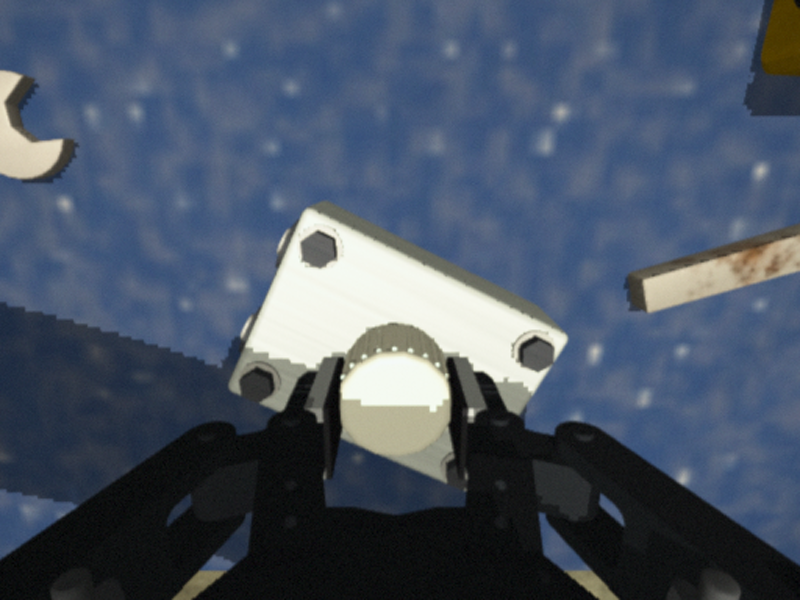

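Request:
{"op": "apply_moves", "data": {
  "motion": [
    [0,-0.5,0.3,0,0,0],
    [0,0,0,0,0,0],
    [0,0,0,0,0,0],
    [0,0,0,0,0,0],
    [0,0,0,0,0,0],
    [0,0,0,0,0,0],
    [0,0,0,0,0,0],
    [0,0,0,0,0,0]
  ]
}}

```text
clock: 14.95
ee_pos: [0.5631, -0.2029, 0.0756]
orientation: [180.0, 0.0, 90.0]
contact_force: [-5.4, 3.5, 15.8]
finger_gap: 0.414
```

Request:
{"op": "apply_moves", "data": {
  "motion": [
    [0,0,0,0,0,0],
    [0,0,0,0,0,0],
    [0,0,0,0,0,0],
    [0,0,0,0,0,0],
    [0,0,0,0,0,0],
    [0,0,0,0,0,0],
    [0,0,0,0,0,0],
    [0,0,0,0,0,0]
  ]
}}

```text
clock: 15.62
ee_pos: [0.563, -0.2029, 0.0756]
orientation: [180.0, 0.0, 90.0]
contact_force: [-6.3, 3.1, 15.2]
finger_gap: 0.412
```

```bash
python3 -c "
from h import *
for n in ('w8','w7'):
    c=pickle.load(open(n+'.pkl','rb'))
    u,v=int(395*.64),int(385*.64); print(n,(c['R'].T@(c['range_z'][v,u]*np.linalg.solve(c['K'],[u,v,1])-c['t'])).round(4))
"
```

```text
w8 [ 0.5623 -0.196   0.0719]
w7 [ 0.5634 -0.1984  0.1114]
```

```bash
python3 -c "
from station import arm
print(arm.hand_in());print(arm.get_obs()['contact_force'])"
```

```text
the job is handed in; nothing more can be done
None
the job is handed in; nothing more can be done
```

The short reject is in the scrap tray, and a good cap is snapped onto the stub. I handed the job in at about 15.6 s with that cap still gripped and pressed down on the washer. No verdict came back.

- **Reject:** it stands upright near the middle of the tray, let go. The wrist and scene pictures both show it there.
- **Good cap:** I used the middle cap of the row. Resistance rose to about 9 N at the balls, then dropped and turned into a pull of about 6 N, which was the click. I kept pressing to a steady 15–16 N on the washer, with the grip at 90 N.
- **Final position:** the depth reading puts the cap's rim about 2 mm below the unloaded washer top. The gripper was level and within about 1 mm of my estimate of the stub's axis.
- **Other items:** I did not touch the other good cap or the bystanders. The last pictures show the nut, bolt and part of the tape measure where they were. The cone and the other good cap were not checked at the end.

Two small things did not agree. A sideways force of about 6–7 N remained on the tool after a small correction. The cap's height in the fingers also read about 1 mm different before and after pressing, so it may have slipped slightly.

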